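# Set up the bench for spotting a chromatography plate

### The arm

A 7-joint arm with a two-finger parallel gripper is mounted at the origin on the work surface. World frame = base frame: x ahead of the robot, y to its left, z up, the work surface at z = 0. Lengths are in m, angles in rad, forces in N, time in s.
With the tool pointing down it reaches from about 0.35 to 0.9 m from the base axis. Payload 7.2 kg.
Tool frame: the origin (TCP) lies between the finger pads; the fingertips stand robot.tip_reach ahead of it and the grasp point (between the pads) lies 3 mm ahead of it (robot.tip_reach is the distance from the TCP to the fingertips, in m); z points along the fingers, y is the line along which they close (so a half turn about z gives the same grasp; the last joint's range is limited). The gripper opens to 88 mm and grips with 3 to 60 N. Pads are 20 mm wide; open, the fingers measure 115 mm over their backs; the gripper's body (75 mm by 178 mm) begins 61 mm behind the grasp point.
Start: joints at [-1.216, 0.411, -0.013, 1.596, 0.006, 1.134, -0.082], TCP at [0.256, 0.57, 0.245] pointing down, gripper open.
Joint ranges: [-2.95, 2.95], [-0.29, 1.99], [-1.47, 1.44], [0.14, 2.54], [-1.03, 4.17], [0.13, 1.85], [-2.86, 2.86]. Speed limits (rad/s): [2.39, 2.39, 3.01, 3.01, 3.14, 3.14, 3.14].

### API

Orientations are given as a unit quaternion [x, y, z, w].
In Python, from cell import robot gives the robot as it stands.
- The arm moves only by the shell command python3 -m jog 'ROWS' [FORCE]. ROWS is text: rows parted by semicolons, each of 7 numbers parted by spaces: the shift along the world's x, y, z in units of 40 mm (1.0 is 40 mm), then the turn, a rotation vector about the world's x, y, z in units of 5 degrees (1.0 is 5 degrees), then the opening, from 0 (shut) to 1 (fully open). A call has 1 to 12 rows; each row is the pose to reach, as a shift and turn from the pose commanded when the call began; what a row does not reach only later rows make up. A row lasts 1/10 s, in which the tool goes at most 50 mm and 8.59 degrees, less where a joint would pass 70% of its speed; a pose out of reach is approached as far as the arm can. A call with a gripper value outside its range is refused whole. The fingers move at their own pace and stop on an object; FORCE is the grip in N (left out, the last holds). Time passes only in rows, so rows that repeat a pose let the fingers close. It gives the time, the measured TCP pose, the force, the opening and the grip force at its end, in the units of the state.
- robot.state(): the state, without advancing time (a new reading comes with each control period).
- robot.capture(name): name is "side" or "top"; returns a dict with "image" (420x560x3 uint8, red, green, blue), "range_z" (420x560 float32, m along the optical axis (not along the pixel's ray), 0 where there is no reading), "vertical_fov" (degrees; the focal length in pixels is half the picture's height over the tangent of half this angle, whatever the lens; pixels are square), "cx", "cy" (the principal point, pixels), "cam_to_world" (4x4, takes a point from camera to world coordinates). Camera axes: x right, y down, z forward; pixel columns grow to the right and rows downward; lengths in m; the calibration is good to about 2 mm. A picture is of the moment at which its call begins.
- robot.job_done(): hands the job in; it is judged then, once.
Trained networks look in the newest picture that a camera, given by its name, has taken for a name from the list of things; names that differ only in an ending like _2 or _b are one class to them, and where a whole thing is asked for, a point or a joint stands for the part that bears it (a point fixed in the world has none). Each returns a list of dicts, best first, with "confidence" (0 to 1); they miss things now and then, are a little off and sometimes report something else, mostly with a low value. They report only what shows in the picture. A call takes as long as a camera call. They do not tell look-alikes from the thing itself.
- robot.masks_of(camera, label): "pixels" (420x560 bool, what is visible of it) and "at" ([row, column] in pixels, amid what is visible of it).
The state is a dict: "time": time; "joint_pos": joint angles; "joint_vel": joint speeds; "effort": joint torques, N m; "eef_pos": TCP position; "tcp_rot": TCP orientation; "force": force on the tool from outside, world axes, zero at the start; "torque": the same for the moment, N m; "gripper_width": opening from 0.0 (shut) to 1.0 (fully open); "grip_force": force on a finger pad.
Only numpy, scipy, OpenCV 4.12 (cv2) and the standard library are available. Lean on these libraries where they do the work, as an engineer would, in place of code of your own. Each camera call takes 0.05 s, during which the arm holds its last target. There are 200 camera calls.

### The job

Get the bench ready for spotting the white chromatography plate taped to the cutting mat, without touching the plate and seen from the robot's side: behind its far edge stand a straight row parallel to that edge, centres about 4 cm from it, with the tube of capillaries centred on the plate, between the blue-capped vial 6 cm to its left and the red-capped vial 6 cm to its right. To the left of the plate, level with it, gently set down the glass developing tank with its long side parallel to the plate's left edge and a 6 cm gap between them, and gently lay the glass lid squarely on top of it so that the mouth is covered. Leave the grey-capped vial and the amber dropper bottle where they stand, and finish with everything upright and let go of.

Things in the scene. Friction and masses are not known exactly. Their poses are not given: they have to be found in the camera images.
- plate: white chromatography (TLC) plate, 100 x 100 mm and 2 mm thick, fixed flat on the mat, with a grey pencil line and three ticks near its near edge (-x) and two bits of yellowish tape on its near corners. Origin: centre of its underside; its x axis points to its far edge (away from the robot, turned by up to 0.3 rad), y to its left edge, z up. It must not be touched.
- vial_blue: screw-cap glass sample vial standing upright, clear body 28 mm in diameter with a white paper label, blue cap 26 mm in diameter on top; 95 mm high in all (body to 76 mm, cap from 79 to 95 mm), about 50 g. Origin: centre of the underside; z up.
- vial_red: screw-cap glass sample vial standing upright, clear body 28 mm in diameter with a white paper label, red cap 26 mm in diameter on top; 95 mm high in all (body to 76 mm, cap from 79 to 95 mm), about 50 g. Origin: centre of the underside; z up.
- capillaries: tube of glass capillaries standing upright: clear tube 30 mm in diameter up to 92 mm, on a milky end cap as foot (36 mm in diameter, 12 mm high), with a bundle of thin capillaries (18 mm across) sticking out at the top up to 106 mm; 50 g. Origin: centre of the underside; z up.
- tank: open rectangular clear-glass developing tank, outside 130 mm long (its x), 60 mm wide (its y) and 115 mm high, walls 4 mm, frosted rim, white paper inside one long wall; about 0.4 kg. It can be taken from above across its 60 mm width by its outer walls. Origin: centre of the underside; x along its length (either way round is the same for the job), z up.
- lid: flat frosted-glass lid of the tank, 142 mm long (its x), 72 mm wide (its y), 5 mm thick, with an upright black knob in the middle, 18 mm in diameter, from 5 to 35 mm above its underside; 0.13 kg. It starts lying knob up on the mat. Origin: centre of the underside; z up.
- vial_grey: screw-cap glass sample vial standing upright, clear body 28 mm in diameter with a white paper label, grey cap 26 mm in diameter on top; 95 mm high in all (body to 76 mm, cap from 79 to 95 mm), about 50 g. Origin: centre of the underside; z up. Not part of the job: leave it.
- amber_bottle: amber dropper bottle standing upright, body 30 mm in diameter and 55 mm high with a white label, black collar and rubber bulb to 91 mm; 50 g. Origin: centre of the underside; z up. Not part of the job: leave it.
- mat: fixed green cutting mat with a 50 mm grid of lighter lines, 594 x 841 mm and 3 mm thick, whose top (3 mm above the bench) is the surface on which all the things stand. Origin: centre of its underside. Low clutter (under 20 mm high: pencil, tweezers, dish, cap) lies on its near part, a steel ruler at its far edge, and equipment up to 250 mm high stands beyond the mat at the back and sides.
There are look-alikes about, which are no part of the job. Leave any green or pink look-alike of the vial_red alone.

How it is judged:
By the outcome, as a careful person would: the job done as asked, in the order asked, and still so for the second after the job is handed in, with the robot touching nothing.
It also fails if it takes over 128 s, if anything falls off the work surface, if the arm or the gripper's body presses on something with over 40 N, if the wrist force passes 120 N, or if a joint passes its speed limit or range.

## Working session

There is one attempt and no reset: what is moved stays moved. The work goes in short steps, Python scripts to look and compute and a shell command to move; the robot and the scene stay as the last step left them, time stands still between calls to the robot, and variables do not carry over. Pictures are saved under pics/ and viewed, at most 14 in all, crops included, and the job is handed in when it is done.

```bash
ls; mkdir -p pics; cat > h.py <<'E'
import numpy as np, cv2
from cell import robot
def cap(n,save=None):
    c=robot.capture(n)
    if save: cv2.imwrite('pics/'+save+'.png',c['image'][:,:,::-1])
    f=210/np.tan(np.radians(c['vertical_fov'])/2)
    v,u=np.mgrid[:420,:560]; z=c['range_z']
    p=np.stack([(u-c['cx'])/f*z,(v-c['cy'])/f*z,z,np.ones_like(z)],-1)@np.array(c['cam_to_world']).T
    c['P']=p[...,:3]; c['P'][z==0]=np.nan; c['f']=f
    return c
E
python3 - <<'E'
from h import *
s=robot.state(); print(s['time'],s['eef_pos'],s['tcp_rot'],robot.tip_reach)
for n in ['side','top']:
    c=cap(n,n+'0'); print(n,np.round(c['cam_to_world'],3).tolist(),c['f'])
    for l in ['plate','vial_blue','vial_red','capillaries','tank','lid','vial_grey','amber_bottle']:
        for m in robot.masks_of(n,l)[:4]:
            k=m['pixels']; q=c['P'][k]; q=q[~np.isnan(q[:,0])]
            if len(q): print(n,l,round(m['confidence'],2),np.round(m['at']),k.sum(),'med',np.round(np.median(q,0),3),'zmax',np.round(np.percentile(q[:,2],97),3),'col',c['image'][k].mean(0).astype(int))
E
```

```text
pics
0.0 [0.25627426 0.56952575 0.24382729] [ 2.09829305e-01  9.77737702e-01 -7.96546096e-04 -1.21560730e-04] 0.022
side [[0.905, -0.209, 0.369, 0.105], [-0.424, -0.45, 0.786, -0.909], [0.002, -0.868, -0.497, 0.643], [0.0, 0.0, 0.0, 1.0]] 473.8354422746344
side plate 0.66 [244. 270.] 951 med [ 0.459 -0.056  0.005] zmax 0.007 col [245 246 240]
side vial_blue 0.88 [268. 262.] 574 med [ 0.39  -0.201  0.058] zmax 0.098 col [134 152 166]
side vial_red 0.73 [177. 305.] 327 med [0.652 0.12  0.056] zmax 0.098 col [148 138 132]
side vial_red 0.72 [129. 264.] 167 med [0.691 0.472 0.064] zmax 0.095 col [159  86  99]
side vial_red 0.72 [138. 246.] 235 med [0.616 0.465 0.053] zmax 0.095 col [75 93 63]
side capillaries 0.95 [231. 361.] 540 med [ 0.642 -0.165  0.054] zmax 0.099 col [159 170 164]
side tank 0.7 [161. 267.] 291 med [0.616 0.283 0.055] zmax 0.098 col [141 152 148]
side tank 0.63 [283. 355.] 5040 med [ 0.521 -0.359  0.081] zmax 0.118 col [159 175 172]
side lid 0.72 [177. 214.] 614 med [0.451 0.315 0.008] zmax 0.032 col [217 224 223]
side lid 0.54 [196. 336.] 291 med [0.681 0.006 0.044] 
[... 421 characters left out ...]
42]
top vial_blue 0.82 [274. 390.] 272 med [ 0.396 -0.183  0.081] zmax 0.1 col [ 52  90 119]
top vial_red 0.83 [146.  99.] 328 med [0.692 0.474 0.072] zmax 0.098 col [105  38  42]
top vial_red 0.69 [175. 103.] 289 med [0.615 0.467 0.073] zmax 0.097 col [69 42 19]
top vial_red 0.6 [158. 248.] 237 med [0.651 0.13  0.081] zmax 0.101 col [118  64  57]
top capillaries 0.82 [164. 369.] 334 med [ 0.644 -0.148  0.078] zmax 0.105 col [107 115 114]
top lid 0.8 [249. 171.] 1838 med [0.454 0.321 0.009] zmax 0.026 col [159 163 167]
top vial_grey 0.78 [171. 182.] 268 med [0.615 0.287 0.081] zmax 0.101 col [ 97 103 101]
top amber_bottle 0.69 [153. 295.] 190 med [0.679 0.017 0.058] zmax 0.094 col [69 58 41]
```

View pics/top0.png

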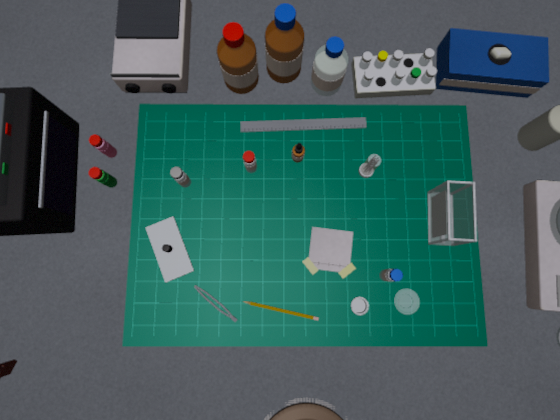

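View pics/side0.png

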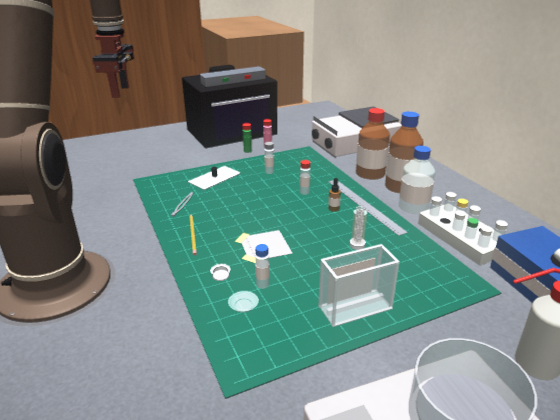

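The top view shows the lid at (168,249), the true red-capped vial at (248,158) on the mat, and the pink and green look-alikes off-mat at (102,146) and (102,176). The plate is at (331,250), blue vial at (392,274), capillaries at (369,165), and tank at (452,213). The side view agrees. Next I'll fit poses.

```bash
cat > fit.py <<'E'
from h import *
def rect(q):
    r=cv2.minAreaRect((q[:,:2]*1000).astype(np.float32)); return np.round(r[0],1),np.round(r[1],1),round(r[2],1)
def near(P,c,r,z0,z1):
    d=np.hypot(P[...,0]-c[0],P[...,1]-c[1]); return (d<r)&(P[...,2]>z0)&(P[...,2]<z1)
def circ(q):
    A=np.c_[2*q[:,:2],np.ones(len(q))]; s=np.linalg.lstsq(A,(q[:,:2]**2).sum(1),rcond=None)[0]
    return np.round(s[:2],4),round(float(np.sqrt(s[2]+s[:2]@s[:2])),4)
E
python3 - <<'E'
from fit import *
C={n:cap(n) for n in ['top','side']}
for n,c in C.items():
    P=c['P'];im=c['image'].astype(int)
    for nm,ce in dict(blue=(.395,-.188),red=(.651,.125),cap=(.643,-.15),grey=(.615,.285),amber=(.68,.017)).items():
        for z0,z1 in ((.09,.115),(.02,.075)):
            q=P[near(P,ce,.035,z0,z1)]
            if len(q)>5: print(n,nm,z0,len(q),'mid',np.round((q.min(0)+q.max(0))/2,3),'med',np.round(np.median(q,0),3),'ext',np.round(np.ptp(q,axis=0),3))
    q=P[near(P,(.54,-.36),.13,.113,.13)]; print(n,'tank rim',len(q),rect(q) if len(q)>4 else '')
    for m in robot.masks_of(n,'plate')[:1]:
        k=m['pixels']; q=P[k]; q=q[np.isfinite(q[:,0])]; q=q[q[:,2]<.012]; print(n,'plate',rect(q))
    w=(im.min(-1)>150 if n=='side' else im.min(-1)>120)&near(P,(.453,-.06),.09,-.01,.015)
    col=im[...,0]-im[...,2]; w&=col<25; print(n,'plate col',w.sum(),rect(P[w]))
    w=near(P,(.454,.321),.11,-.01,.018)&(im.min(-1)>110); print(n,'lid',w.sum(),rect(P[w]))
    q=P[near(P,(.454,.321),.05,.022,.05)]; print(n,'knob',len(q),np.round(np.median(q,0),3) if len(q) else '')
E
```

```text
top blue 0.09 128 mid [ 0.396 -0.191  0.096] med [ 0.396 -0.189  0.098] ext [0.025 0.027 0.013]
top blue 0.02 79 mid [ 0.396 -0.183  0.047] med [ 0.396 -0.179  0.052] ext [0.027 0.014 0.054]
top red 0.09 108 mid [0.658 0.131 0.096] med [0.657 0.13  0.098] ext [0.025 0.025 0.011]
top red 0.02 75 mid [0.652 0.13  0.048] med [0.646 0.127 0.052] ext [0.017 0.026 0.054]
top cap 0.09 144 mid [ 0.65  -0.154  0.101] med [ 0.649 -0.153  0.096] ext [0.029 0.029 0.022]
top cap 0.02 96 mid [ 0.647 -0.151  0.047] med [ 0.64  -0.144  0.049] ext [0.024 0.026 0.053]
top grey 0.09 119 mid [0.621 0.292 0.096] med [0.619 0.292 0.098] ext [0.026 0.026 0.012]
top grey 0.02 95 mid [0.618 0.291 0.047] med [0.611 0.283 0.051] ext [0.024 0.024 0.055]
top amber 0.09 22 mid [0.686 0.016 0.094] med [0.685 0.015 0.094] ext [0.01  0.011 0.007]
top amber 0.02 143 mid [0.684 0.016 0.048] med [0.678 0.018 0.058] ext [0.026 0.029 0.054]
top tank rim 500 (array([ 532.1, -331.8]), array([ 63.5, 131. ]), 86.7)
top plate (array([449.4, -62.4]), array([122.9, 112.1]), 82.6)
top plate col 1665 (array([448.6, -55.6]), array
[... 658 characters left out ...]
048] ext [0.029 0.028 0.055]
side grey 0.09 42 mid [0.62  0.289 0.095] med [0.618 0.289 0.097] ext [0.024 0.028 0.008]
side grey 0.02 158 mid [0.619 0.286 0.048] med [0.615 0.281 0.048] ext [0.029 0.026 0.054]
side amber 0.09 12 mid [0.686 0.014 0.093] med [0.684 0.013 0.093] ext [0.013 0.013 0.005]
side amber 0.02 219 mid [0.684 0.012 0.047] med [0.681 0.006 0.046] ext [0.029 0.03  0.055]
side tank rim 614 (array([ 530.5, -331.9]), array([ 65.4, 132.3]), 87.4)
side plate (array([450.8, -60.8]), array([117.4, 111.9]), 82.7)
side plate col 841 (array([453.7, -62.9]), array([129.6, 103.5]), 83.1)
side lid 577 (array([431.8, 349.8]), array([189.9, 149.1]), 20.3)
side knob 40 [0.455 0.317 0.032]
```

```bash
python3 - <<'E'
from fit import *
def rectify(n,z,x0,x1,y0,y1):  # 1 px = 1 mm; row = x, col = y
    c=cap(n); X,Y=np.meshgrid(np.arange(x0,x1,.001),np.arange(y0,y1,.001),indexing='ij')
    q=np.stack([X,Y,X*0+z,X*0+1],-1)@np.linalg.inv(c['cam_to_world']).T
    u=c['f']*q[...,0]/q[...,2]+c['cx']; v=c['f']*q[...,1]/q[...,2]+c['cy']
    return cv2.remap(c['image'],u.astype(np.float32),v.astype(np.float32),cv2.INTER_CUBIC)
tiles=[]
for nm,(z,x0,x1,y0,y1) in dict(plate=(.005,.36,.54,-.15,.03),lid=(.008,.36,.56,.22,.42)).items():
  for n in ['top','side']:
    im=rectify(n,z,x0,x1,y0,y1); g=im.astype(int)
    w=((g[...,0]-0.7*g[...,1]>0)&(g[...,2]>.8*g[...,0])&(g.min(-1)>85)).astype(np.uint8)
    w=cv2.morphologyEx(w,cv2.MORPH_CLOSE,np.ones((25,25))); w=cv2.morphologyEx(w,cv2.MORPH_OPEN,cv2.getStructuringElement(cv2.MORPH_ELLIPSE,(41,41)))
    k=max(cv2.findContours(w,cv2.RETR_EXTERNAL,cv2.CHAIN_APPROX_NONE)[0],key=cv2.contourArea)
    r=cv2.minAreaRect(k[:,0,::-1]); print(nm,n,r[0][0]/1000+x0,r[0][1]/1000+y0,r[1],r[2],cv2.contourArea(k))
    b=im[:,:,::-1].copy(); cv2.drawContours(b,[k],-1,(0,0,255),1); tiles.append(cv2.resize(b,(300,300)))
cv2.imwrite('pics/rect.png',np.vstack([np.hstack(tiles[:2]),np.hstack(tiles[2:])]))
E
```

```text
plate top 0.45155221557617187 -0.06272418975830077 (113.19918823242188, 107.37686920166016) 83.57124328613281 10466.5
plate side 0.44969983673095704 -0.06820138549804687 (129.35922241210938, 108.74949645996094) 82.77568817138672 11429.0
lid top 0.45536706542968747 0.32212823486328124 (143.38705444335938, 73.29426574707031) 22.833650588989258 9879.5
lid side 0.4540807189941406 0.3220700454711914 (149.44345092773438, 80.72604370117188) 22.520565032958984 11043.5
```

View pics/rect.png

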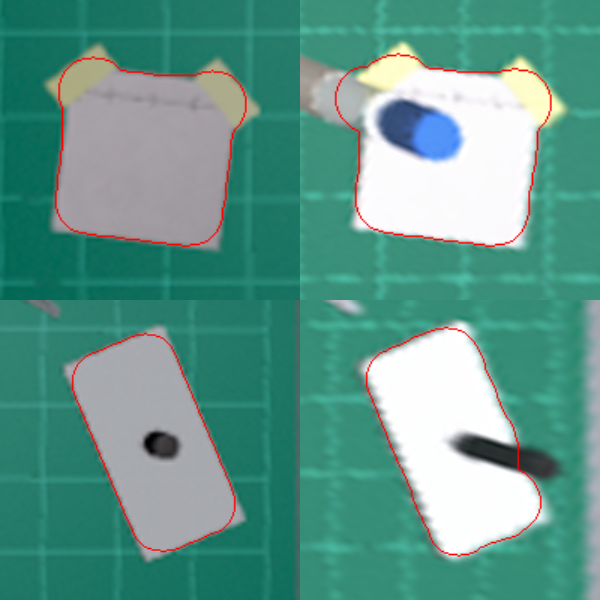

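The rectified views show the plate with tape on its near corners (far-edge corners at about (52,230) and (218,248) in the first tile) and the lid rectangle with its knob at (161,445). I'll fit the straight edges of the plate.

```bash
cat > plate.py <<'E'
from fit import *
def lines(n):
    c=cap(n); im=c['image'].astype(np.float32); M=np.linalg.inv(c['cam_to_world'])
    g=(im[...,0]-.75*im[...,1]).astype(np.float32)
    th=-.115; ex=np.array([np.cos(th),np.sin(th)]); ey=np.array([-ex[1],ex[0]]); c0=np.array([.453,-.0635])
    out={}
    for nm,(d,t,span) in dict(far=(ex,ey,(-.035,.035)),left=(ey,ex,(-.015,.04)),right=(-ey,ex,(-.015,.04))).items():
        s=np.arange(span[0],span[1],.003); r=np.arange(.038,.063,.0005)
        W=c0+s[:,None,None]*t+r[None,:,None]*d
        q=np.concatenate([W,np.full(W.shape[:2]+(1,),.005),np.ones(W.shape[:2]+(1,))],-1)@M.T
        v=cv2.remap(g,(c['f']*q[...,0]/q[...,2]+c['cx']).astype(np.float32),(c['f']*q[...,1]/q[...,2]+c['cy']).astype(np.float32),cv2.INTER_LINEAR)
        gr=-np.gradient(v,axis=1); k=gr.argmax(1); e=r[k]
        pf=np.polyfit(s,e,1); ok=abs(e-np.polyval(pf,s))<.003; pf=np.polyfit(s[ok],e[ok],1); out[nm]=(round(pf[1]*1e3,1),round(pf[0]*57.3,1),ok.sum())
    return out
for n in ['top','side']: print(n,lines(n))
E
python3 plate.py
```

```text
top {'far': (np.float64(52.3), np.float64(0.6), np.int64(24)), 'left': (np.float64(51.6), np.float64(-0.6), np.int64(19)), 'right': (np.float64(51.0), np.float64(0.5), np.int64(19))}
side {'far': (np.float64(51.0), np.float64(0.6), np.int64(24)), 'left': (np.float64(54.0), np.float64(-2.5), np.int64(17)), 'right': (np.float64(50.3), np.float64(-0.2), np.int64(19))}
```

```bash
R="" ; python3 -m jog '9.84 -18.1 0 0 0 -14.6 1;9.84 -18.1 0 0 0 -14.6 1;9.84 -18.1 0 0 0 -14.6 1;9.84 -18.1 0 0 0 -14.6 1;9.84 -18.1 0 0 0 -14.6 1;9.84 -18.1 0 0 0 -14.6 1;9.84 -18.1 0 0 0 -14.6 1;9.84 -18.1 0 0 0 -14.6 1;9.84 -18.1 0 0 0 -14.6 1;9.84 -18.1 0 0 0 -14.6 1;9.84 -18.1 0 0 0 -14.6 1;9.84 -18.1 0 0 0 -14.6 1' 15
```

```text
time: 2.6
eef_pos: [0.5438, 0.0411, 0.245]
tcp_rot: [0.75, 0.661, 0.0, 0.0]
force: [0.4, 0.6, 0.2]
gripper_width: 1.003
grip_force: 0.0
```

```bash
python3 -m jog '2.65 -4.9 -1.9 0 0 0 1;2.65 -4.9 -1.9 0 0 0 1;2.65 -4.9 -1.9 0 0 0 1;2.65 -4.9 -1.9 0 0 0 1;2.65 -4.9 -1.9 0 0 0 1;2.65 -4.9 -1.9 0 0 0 1;2.65 -4.9 -1.9 0 0 0 1;2.65 -4.9 -1.9 0 0 0 1'
```

```text
time: 3.4
eef_pos: [0.6491, -0.1516, 0.169]
tcp_rot: [0.75, 0.662, 0.0, -0.0]
force: [-0.3, 1.0, -0.0]
gripper_width: 1.004
grip_force: 0.0
```

```bash
python3 -m jog '0 -0.08 -2.53 0 0 0 1;0 -0.08 -2.53 0 0 0 1;0 -0.08 -2.53 0 0 0 1;0 -0.08 -2.53 0 0 0 1;0 -0.08 -2.53 0 0 0 1;0 -0.08 -2.53 0 0 0 0.25;0 -0.08 -2.53 0 0 0 0.25;0 -0.08 -2.53 0 0 0 0.25;0 -0.08 -2.53 0 0 0 0.25;0 -0.08 -2.53 0 0 0 0.25;0 -0.08 -2.53 0 0 0 0.25;0 -0.08 -2.53 0 0 0 0.25' 12
```

```text
time: 4.6
eef_pos: [0.649, -0.1565, 0.0674]
tcp_rot: [0.75, 0.661, -0.0, -0.0]
force: [0.8, 0.8, -0.4]
gripper_width: 0.401
grip_force: 0.0
```

```bash
python3 -m jog '0 0 0 0 0 0 0.2;0 0 0 0 0 0 0.2;0 0 0 0 0 0 0.2;0 0 0 0 0 0 0.2;0 0 1 0 0 0 0.2;0 0 1 0 0 0 0.2;0 0 1 0 0 0 0.2;0 0 1 0 0 0 0.2'; python3 - <<'E'
from h import *
cap('side','g1')
E
```

```text
time: 5.4
eef_pos: [0.6485, -0.156, 0.1067]
tcp_rot: [0.75, 0.661, -0.0, -0.0]
force: [-0.3, -0.5, -0.1]
gripper_width: 0.339
grip_force: 12.0
```

View pics/g1.png

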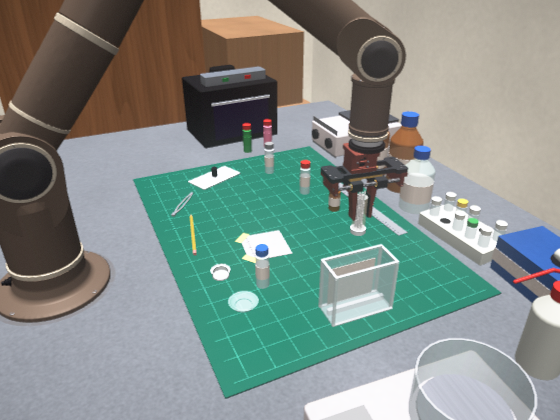

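The tube is held, at (360,215).

```bash
python3 -m jog '-2.63 2.02 0 0 0 0 0.2;-2.63 2.02 0 0 0 0 0.2;-2.63 2.02 0 0 0 0 0.2;-2.63 2.02 0 0 0 0 0.2;-2.63 2.02 0 0 0 0 0.2;-2.63 2.02 0 0 0 0 0.2;-2.63 2.02 0 0 0 0 0.2'
```

```text
time: 6.15
eef_pos: [0.5446, -0.0766, 0.1073]
tcp_rot: [0.751, 0.661, -0.0, 0.0]
force: [0.3, -0.5, -1.6]
gripper_width: 0.342
grip_force: 12.0
```

```bash
python3 -m jog '0 0 -0.4 0 0 0 0.2;0 0 -0.7 0 0 0 0.2;0 0 -0.85 0 0 0 0.2;0 0 -0.9 0 0 0 0.2;0 0 -0.9 0 0 0 0.2'
```

```text
time: 6.65
eef_pos: [0.5438, -0.0758, 0.0712]
tcp_rot: [0.75, 0.661, -0.0, -0.0]
force: [0.3, 0.3, -0.5]
gripper_width: 0.339
grip_force: 12.0
```

```bash
python3 -m jog '0 0 -0.05 0 0 0 0.2;0 0 -0.09 0 0 0 0.2;0 0 -0.09 0 0 0 0.2;0 0 -0.09 0 0 0 0.37;0 0 -0.09 0 0 0 0.4;0 0 -0.09 0 0 0 0.7;0 0 -0.09 0 0 0 0.7;0 0 -0.09 0 0 0 0.8;0 0 -0.09 0 0 0 0.8;0 0 3.2 0 0 0 1;0 0 3.2 0 0 0 1;0 0 3.2 0 0 0 1'
python3 - <<'E'
from fit import *
for n in ['top','side']:
    P=cap(n)['P']; q=P[near(P,(.543,-.074),.035,.09,.115)]
    print(n,len(q),np.round((q.min(0)+q.max(0))/2,4) if len(q) else '',q.max(0) if len(q) else '')
E
```

```text
time: 7.85
eef_pos: [0.5446, -0.0761, 0.2025]
tcp_rot: [0.75, 0.661, 0.001, 0.001]
force: [0.7, -0.1, -0.8]
gripper_width: 0.984
grip_force: 0.0
top 56 [ 0.5468 -0.0706  0.1022] [ 0.55889749 -0.05934883  0.11162864]
side 106 [ 0.5424 -0.0747  0.0994] [ 0.55752567 -0.0594639   0.1085049 ]
```

```bash
python3 -m jog '-3.73 -2.9 0 0 0 0 1;-3.73 -2.9 0 0 0 0 1;-3.73 -2.9 0 0 0 0 1;-3.73 -2.9 0 0 0 0 1;-3.73 -2.9 0 0 0 0 1;-3.73 -2.9 -1 0 0 0 1;-3.73 -2.9 -2 0 0 0 1;-3.73 -2.9 -3 0 0 0 1;-3.73 -2.9 -3.25 0 0 0 1;-3.73 -2.9 -3.25 0 0 0 1'
```

```text
time: 8.95
eef_pos: [0.3937, -0.1912, 0.0682]
tcp_rot: [0.75, 0.661, -0.001, -0.002]
force: [0.7, 0.2, 1.3]
gripper_width: 0.998
grip_force: 0.0
```

```bash
python3 -m jog '0 0 -0.05 0 0 0 0.2;0 0 -0.05 0 0 0 0.2;0 0 -0.05 0 0 0 0.2;0 0 -0.05 0 0 0 0.2;0 0 -0.05 0 0 0 0.2;0 0 -0.05 0 0 0 0.2;0 0 -0.05 0 0 0 0.2;0 0 -0.05 0 0 0 0.2;0 0 -0.05 0 0 0 0.2;0 0 -0.05 0 0 0 0.2;0 0 -0.05 0 0 0 0.2;0 0 -0.05 0 0 0 0.2'; python3 -m jog '0 0 0 0 0 0 0.2;0 0 0 0 0 0 0.2;0 0 3 0 0 0 0.2;0 0 3 0 0 0 0.2;0 0 3 0 0 0 0.2;0 0 3 0 0 0 0.2;0 0 3 0 0 0 0.2;0 0 3 0 0 0 0.2'
```

```text
time: 10.15
eef_pos: [0.3947, -0.1916, 0.0675]
tcp_rot: [0.75, 0.661, 0.0, 0.0]
force: [-0.1, 0.3, 1.9]
gripper_width: 0.312
grip_force: 12.0
time: 10.95
eef_pos: [0.3938, -0.1911, 0.1862]
tcp_rot: [0.75, 0.661, -0.001, -0.001]
force: [-0.3, 0.5, -0.5]
gripper_width: 0.319
grip_force: 12.0
```

```bash
python3 -m jog '3.91 4.41 0 0 0 0 0.2;3.91 4.41 0 0 0 0 0.2;3.91 4.41 0 0 0 0 0.2;3.91 4.41 0 0 0 0 0.2;3.91 4.41 0 0 0 0 0.2;3.91 4.41 0 0 0 0 0.2;3.91 4.41 0 0 0 0 0.2;3.91 4.41 -1 0 0 0 0.2;3.91 4.41 -2 0 0 0 0.2;3.91 4.41 -2.5 0 0 0 0.2;3.91 4.41 -2.85 0 0 0 0.2;3.91 4.41 -2.85 0 0 0 0.2'
```

```text
time: 12.15
eef_pos: [0.5492, -0.0166, 0.0718]
tcp_rot: [0.751, 0.66, -0.002, -0.001]
force: [0.1, 0.2, 0.3]
gripper_width: 0.314
grip_force: 12.0
```

```bash
python3 -m jog '0 0.02 -0.08 0 0 0 0.2;0 0.02 -0.08 0 0 0 0.2;0 0.02 -0.08 0 0 0 0.2'
```

```text
time: 12.45
eef_pos: [0.5517, -0.0144, 0.0712]
tcp_rot: [0.75, 0.661, 0.001, 0.0]
force: [-0.7, -0.2, 0.4]
gripper_width: 0.317
grip_force: 12.0
```

```bash
python3 -m jog '-0.02 0 -0.05 0 0 0 0.2;-0.02 0 -0.06 0 0 0 0.2;-0.02 0 -0.06 0 0 0 0.2;-0.02 0 -0.06 0 0 0 0.35;-0.02 0 -0.06 0 0 0 0.37;-0.02 0 -0.06 0 0 0 0.7;-0.02 0 -0.06 0 0 0 0.8;-0.02 0 -0.06 0 0 0 0.8;-0.02 0 -0.06 0 0 0 0.8;-0.02 0 1.5 0 0 0 1;-0.02 0 3.2 0 0 0 1;-0.02 0 3.2 0 0 0 1'
python3 -m jog '2.69 3.64 0 0 0 0 1;2.69 3.64 0 0 0 0 1;2.69 3.64 0 0 0 0 1;2.69 3.64 0 0 0 0 1;2.69 3.64 0 0 0 0 1;2.69 3.64 0 0 0 0 1;2.69 3.64 0 0 0 0 1;2.69 3.64 0 0 0 0 1'
python3 - <<'E'
from fit import *
for n in ['top','side']:
    P=cap(n)['P']
    for nm,ce in dict(blue=(.5505,-.0148),cap=(.543,-.074),red=(.658,.1305)).items():
        q=P[near(P,ce,.03,.088,.115)]
        print(n,nm,len(q),np.round((q.min(0)+q.max(0))/2,4) if len(q) else '',q.max(0) if len(q) else '')
E
```

```text
time: 13.65
eef_pos: [0.5511, -0.0149, 0.2015]
tcp_rot: [0.751, 0.661, 0.001, 0.001]
force: [0.2, 0.0, -0.2]
gripper_width: 0.966
grip_force: 0.0
time: 14.45
eef_pos: [0.6575, 0.1295, 0.1986]
tcp_rot: [0.751, 0.66, -0.0, 0.0]
force: [-0.1, 0.4, -0.3]
gripper_width: 1.0
grip_force: 0.0
top blue 117 [ 0.5506 -0.014   0.096 ] [ 0.56373134 -0.00160711  0.10260519]
top cap 147 [ 0.5448 -0.0723  0.0994] [ 0.55951521 -0.05808439  0.10999931]
top red 0  
side blue 79 [ 0.5475 -0.0163  0.0946] [ 0.55970855 -0.00326131  0.10074493]
side cap 117 [ 0.5428 -0.074   0.0983] [ 0.55741111 -0.05784087  0.10861575]
side red 61 [0.6569 0.1284 0.0941] [0.67001384 0.14406606 0.0996382 ]
```

```bash
python3 -m jog '0 0 -1.2 0 0 0 1;0 0 -2.4 0 0 0 1;0 0 -3.2 0 0 0 1;0 0 -3.2 0 0 0 1;0 0 -3.2 0 0 0 0.2;0 0 -3.2 0 0 0 0.2;0 0 -3.2 0 0 0 0.2;0 0 -3.2 0 0 0 0.2;0 0 -3.2 0 0 0 0.2;0 0 -3.2 0 0 0 0.2;0 0 -3.2 0 0 0 0.2;0 0 -3.2 0 0 0 0.2'; python3 -m jog '0 0 0 0 0 0 0.2;0 0 0 0 0 0 0.2;0 0 0 0 0 0 0.2;0 0 0 0 0 0 0.2'; python3 -m jog '0 0 3 0 0 0 0.2;0 0 3 0 0 0 0.2;0 0 3 0 0 0 0.2;0 0 3 0 0 0 0.2;0 0 3 0 0 0 0.2'
```

```text
time: 15.75
eef_pos: [0.6578, 0.1312, 0.0702]
tcp_rot: [0.75, 0.661, -0.0, 0.0]
force: [-0.9, 0.2, -0.6]
gripper_width: 0.321
grip_force: 12.0
time: 16.15
eef_pos: [0.6578, 0.1312, 0.0702]
tcp_rot: [0.75, 0.661, -0.0, -0.0]
force: [0.8, -0.6, 0.9]
gripper_width: 0.317
grip_force: 12.0
time: 16.65
eef_pos: [0.6575, 0.1314, 0.1899]
tcp_rot: [0.75, 0.661, -0.0, -0.0]
force: [0.4, 0.4, -1.1]
gripper_width: 0.317
grip_force: 12.0
```

```bash
python3 -m jog '-3.04 -6.61 0 0 0 0 0.2;-3.04 -6.61 0 0 0 0 0.2;-3.04 -6.61 0 0 0 0 0.2;-3.04 -6.61 0 0 0 0 0.2;-3.04 -6.61 0 0 0 0 0.2;-3.04 -6.61 0 0 0 0 0.2;-3.04 -6.61 0 0 0 0 0.2;-3.04 -6.61 0 0 0 0 0.2;-3.04 -6.61 0 0 0 0 0.2;-3.04 -6.61 -1 0 0 0 0.2;-3.04 -6.61 -2 0 0 0 0.2;-3.04 -6.61 -2.5 0 0 0 0.2'
python3 -m jog '0 0 -0.4 0 0 0 0.2;0 0 -0.4 0 0 0 0.2;0 0 -0.4 0 0 0 0.2;0 0 -0.4 0 0 0 0.2'
```

```text
time: 17.85
eef_pos: [0.5352, -0.1305, 0.0867]
tcp_rot: [0.749, 0.662, -0.001, -0.002]
force: [-0.1, 0.8, -1.3]
gripper_width: 0.313
grip_force: 12.0
time: 18.25
eef_pos: [0.537, -0.1327, 0.0749]
tcp_rot: [0.75, 0.662, 0.0, 0.0]
force: [0.1, -0.7, -0.6]
gripper_width: 0.319
grip_force: 12.0
```

```bash
python3 -m jog '0 0 -0.05 0 0 0 0.2;0 0 -0.09 0 0 0 0.2;0 0 -0.09 0 0 0 0.2;0 0 -0.09 0 0 0 0.35;0 0 -0.09 0 0 0 0.37;0 0 -0.09 0 0 0 0.7;0 0 -0.09 0 0 0 0.8;0 0 -0.09 0 0 0 0.8;0 0 -0.09 0 0 0 0.8;0 0 1.5 0 0 0 1;0 0 3.2 0 0 0 1;0 0 3.2 0 0 0 1'
python3 -m jog '-0.1 -4.98 0 0 0 -17.2 1;-0.1 -4.98 0 0 0 -17.2 1;-0.1 -4.98 0 0 0 -17.2 1;-0.1 -4.98 0 0 0 -17.2 1;-0.1 -4.98 0 0 0 -17.2 1;-0.1 -4.98 0 0 0 -17.2 1;-0.1 -4.98 0 0 0 -17.2 1;-0.1 -4.98 0 0 0 -17.2 1;-0.1 -4.98 0 0 0 -17.2 1;-0.1 -4.98 0 0 0 -17.2 1;-0.1 -4.98 0 0 0 -17.2 1;-0.1 -4.98 0 0 0 -17.2 1'
python3 - <<'E'
from fit import *
for n in ['top','side']:
    P=cap(n)['P']
    for nm,ce in dict(blue=(.5505,-.0148),cap=(.543,-.074),red=(.536,-.133)).items():
        q=P[near(P,ce,.03,.088,.115)]
        print(n,nm,len(q),np.round((q.min(0)+q.max(0))/2,4) if len(q) else '',q.max(0) if len(q) else '')
    q=P[near(P,(.54,-.34),.11,.113,.13)]; print(n,'tank rim',len(q),rect(q) if len(q)>4 else '')
E
```

```text
time: 19.45
eef_pos: [0.5369, -0.1338, 0.2054]
tcp_rot: [0.75, 0.661, 0.001, 0.001]
force: [0.8, 0.5, -0.8]
gripper_width: 0.968
grip_force: 0.0
time: 20.65
eef_pos: [0.5322, -0.3322, 0.2021]
tcp_rot: [1.0, -0.026, -0.0, 0.0]
force: [-1.0, -0.8, -1.2]
gripper_width: 0.995
grip_force: 0.0
top blue 118 [ 0.5509 -0.014   0.0955] [ 0.56394212 -0.0017178   0.10270159]
top cap 149 [ 0.5444 -0.0723  0.0989] [ 0.55946539 -0.05822084  0.10975623]
top red 122 [ 0.5365 -0.133   0.0961] [ 0.54955837 -0.12035326  0.10349136]
top tank rim 323 (array([ 532.2, -332.3]), array([ 63.5, 130.8]), 86.9)
side blue 81 [ 0.548  -0.0155  0.0945] [ 0.55985634 -0.00197239  0.10072755]
side cap 117 [ 0.5434 -0.0742  0.098 ] [ 0.55848621 -0.05824187  0.10787533]
side red 101 [ 0.5344 -0.1357  0.0941] [ 0.54732047 -0.12219793  0.09987621]
side tank rim 591 (array([ 530.1, -332.2]), array([ 65.2, 132.9]), 87.9)
```

```bash
python3 -m jog '0 0 -1.2 0 0 0 1;0 0 -1.8 0 0 0 1;0 0 -2.2 0 0 0 1;0 0 -2.45 0 0 0 1;0 0 -2.45 0 0 0 1;0 0 -2.45 0 0 0 1;0 0 -2.45 0 0 0 0.6;0 0 -2.45 0 0 0 0.6;0 0 -2.45 0 0 0 0.6;0 0 -2.45 0 0 0 0.6;0 0 -2.45 0 0 0 0.6;0 0 -2.45 0 0 0 0.6' 25; python3 -m jog '0 0 0 0 0 0 0.6;0 0 0 0 0 0 0.6;0 0 0 0 0 0 0.6;0 0 0.3 0 0 0 0.6;0 0 0.6 0 0 0 0.6;0 0 1 0 0 0 0.6;0 0 1 0 0 0 0.6;0 0 1 0 0 0 0.6'
```

```text
time: 21.95
eef_pos: [0.5324, -0.3324, 0.1046]
tcp_rot: [1.0, -0.028, 0.0, -0.0]
force: [-0.1, 0.7, 4.7]
gripper_width: 0.68
grip_force: 25.0
time: 22.75
eef_pos: [0.5325, -0.3324, 0.1448]
tcp_rot: [1.0, -0.028, 0.001, 0.0]
force: [0.1, -0.3, -3.4]
gripper_width: 0.679
grip_force: 25.0
```

```bash
python3 -m jog '0 0 0.6 0 0 0 0.6;0 0 1.2 0 0 0 0.6;0 0 1.8 0 0 0 0.6;0 0 2.3 0 0 0 0.6;0 0 2.5 0 0 0 0.6;-0.1 0.5 2.5 0 0 0 0.6;-0.2 1.2 2.5 0 0 0 0.6;-0.3 2 2.5 0 0 0 0.6;-0.4 2.8 2.5 0 0 0 0.6;-0.5 3.6 2.5 0 0 0 0.6;-0.6 4.4 2.5 0 0 -0.2 0.6;-0.7 5.2 2.5 0 0 -0.4 0.6'
python3 -m jog '-0.1 0.7 0 0 0 -0.2 0.6;-0.2 1.4 0 0 0 -0.38 0.6;-0.3 2.1 0 0 0 -0.38 0.6;-0.4 2.8 0 0 0 -0.38 0.6;-0.6 3.5 0 0 0 -0.38 0.6;-0.7 4.2 0 0 0 -0.38 0.6;-0.8 4.7 0 0 0 -0.38 0.6;-0.81 5 0 0 0 -0.38 0.6;-0.81 5 0 0 0 -0.38 0.6;-0.81 5 0 0 0 -0.38 0.6;-0.81 5 0 0 0 -0.38 0.6'
```

```text
time: 23.95
eef_pos: [0.5034, -0.1228, 0.2434]
tcp_rot: [0.999, -0.046, -0.001, -0.0]
force: [0.8, 1.0, -3.7]
gripper_width: 0.684
grip_force: 25.0
time: 25.05
eef_pos: [0.472, 0.0742, 0.2443]
tcp_rot: [0.998, -0.063, 0.0, 0.0]
force: [-0.1, 0.1, -2.7]
gripper_width: 0.682
grip_force: 25.0
```

```bash
python3 -m jog '0 0.03 -0.5 0 0 0 0.6;0 0.03 -1.2 0 0 0 0.6;0 0.03 -1.9 0 0 0 0.6;0 0.03 -2.5 0 0 0 0.6;0 0.03 -2.9 0 0 0 0.6;0 0.03 -3.2 0 0 0 0.6;0 0.03 -3.3 0 0 0 0.6;0 0.03 -3.3 0 0 0 0.6;0 0.03 -3.3 0 0 0 0.6'
python3 - <<'E'
from fit import *
for n in ['top','side']:
    P=cap(n,'t_'+n)['P']
    q=P[near(P,(.47,.075),.09,.119,.127)]; print(n,'tank rim',len(q),rect(q) if len(q)>4 else '',np.median(q[:,2]))
E
```

```text
time: 25.95
eef_pos: [0.4724, 0.0766, 0.1129]
tcp_rot: [0.998, -0.062, 0.001, -0.0]
force: [-0.1, -0.2, -2.8]
gripper_width: 0.682
grip_force: 25.0
top tank rim 0  nan
side tank rim 281 (array([469.4,  71.3]), array([ 72.4, 135.9]), 76.2) 0.12379324939304703
  return _methods._mean(a, axis=axis, dtype=dtype,
  ret = ret.dtype.type(ret / rcount)
```

View pics/t_side.png

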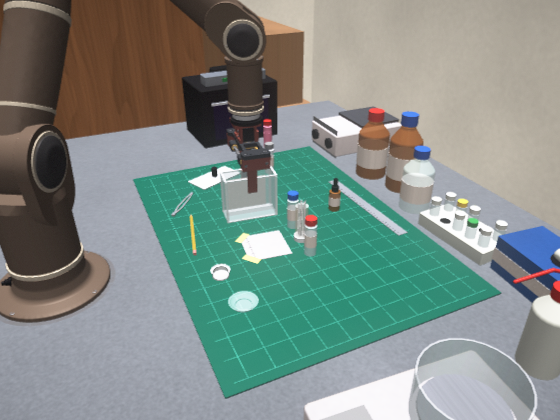

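The tank hangs upright over its place at (249,193), and the row stands at (293,208), (300,222) and (310,236). I'll lower the tank gently.

```bash
python3 -m jog '0 -0.02 -0.04 0 0 0 0.6;0 -0.02 -0.08 0 0 0 0.6;0 -0.02 -0.11 0 0 0 0.6;0 -0.02 -0.13 0 0 0 0.6;0 -0.02 -0.15 0 0 0 0.6;0 -0.02 -0.15 0 0 0 0.6;0 -0.02 -0.15 0 0 0 0.6'
```

```text
time: 26.75
eef_pos: [0.4718, 0.076, 0.1062]
tcp_rot: [0.998, -0.062, -0.0, 0.0]
force: [0.0, -0.6, -2.8]
gripper_width: 0.683
grip_force: 25.0
```

```bash
python3 -m jog '0 0 -0.01 0 0 0 0.6;0 0 -0.02 0 0 0 0.6;0 0 -0.03 0 0 0 0.6;0 0 -0.03 0 0 0 0.6;0 0 -0.03 0 0 0 0.6'
```

```text
time: 27.25
eef_pos: [0.4718, 0.076, 0.105]
tcp_rot: [0.998, -0.062, -0.0, 0.0]
force: [0.2, 0.2, -2.4]
gripper_width: 0.684
grip_force: 25.0
```

```bash
python3 -m jog '0 0 -0.01 0 0 0 0.6;0 0 -0.02 0 0 0 0.6;0 0 -0.03 0 0 0 0.6;0 0 -0.03 0 0 0 0.6;0 0 -0.03 0 0 0 0.6'
```

```text
time: 27.75
eef_pos: [0.4719, 0.0761, 0.1045]
tcp_rot: [0.998, -0.062, -0.0, -0.0]
force: [-3.6, 0.2, 10.3]
gripper_width: 0.681
grip_force: 25.0
```

```bash
python3 -m jog '0 0 0.01 0 0 0 0.6;0 0 0.02 0 0 0 0.72;0 0 0.02 0 0 0 0.75;0 0 0.02 0 0 0 1;0 0 0.02 0 0 0 1;0 0 0.02 0 0 0 1;0 0 0.02 0 0 0 1;0 0 1 0 0 0 1;0 0 2.2 0 0 0 1;0 0 3 0 0 0 1;0 0 3 0 0 0 1' 3
python3 - <<'E'
from fit import *
for n in ['top','side']:
    P=cap(n)['P']
    q=P[near(P,(.47,.075),.085,.113,.123)]; print(n,'tank rim',len(q),rect(q) if len(q)>4 else '')
E
```

```text
time: 28.85
eef_pos: [0.474, 0.076, 0.2272]
tcp_rot: [0.998, -0.062, 0.003, -0.001]
force: [0.8, 0.7, -0.5]
gripper_width: 0.999
grip_force: 0.0
top tank rim 0 
side tank rim 315 (array([470.1,  75.1]), array([ 66.1, 131.5]), 83.6)
```

```bash
python3 -m jog '-0.45 6.14 0 0 0 6 1;-0.45 6.14 0 0 0 6 1;-0.45 6.14 0 0 0 6 1;-0.45 6.14 0 0 0 6 1;-0.45 6.14 0 0 0 6 1;-0.45 6.14 0 0 0 6 1;-0.45 6.14 0 0 0 6 1;-0.45 6.14 0 0 0 6 1'
python3 - <<'E'
from fit import *
for n in ['top','side']:
    c=cap(n); P=c['P']
    q=P[near(P,(.47,.075),.085,.113,.123)]; print(n,'tank rim',len(q),rect(q) if len(q)>4 else '')
    q=P[near(P,(.454,.321),.03,.015,.05)&(c['image'].max(-1)<90)]; print(n,'knob',len(q),np.round((q.min(0)+q.max(0))/2,4),np.round(np.ptp(q,axis=0),3))
E
```

```text
time: 29.75
eef_pos: [0.4538, 0.3199, 0.2229]
tcp_rot: [0.98, 0.197, -0.001, 0.001]
force: [0.4, -0.4, -0.3]
gripper_width: 1.003
grip_force: 0.0
top tank rim 380 (array([471.3,  76. ]), array([ 60.6, 130.8]), 83.0)
top knob 52 [0.4546 0.3208 0.0293] [0.014 0.014 0.024]
side tank rim 314 (array([470.4,  75.1]), array([ 68. , 132.3]), 83.5)
side knob 44 [0.454  0.3189 0.0277] [0.014 0.017 0.023]
```

```bash
python3 -m jog '0 0.02 -1 0 0 0 0.6;0 0.02 -2 0 0 0 0.6;0 0.02 -3 0 0 0 0.6;0 0.02 -3.8 0 0 0 0.6;0 0.02 -4.3 0 0 0 0.6;0 0.02 -4.5 0 0 0 0.6;0 0.02 -4.5 0 0 0 0.6;0 0.02 -4.5 0 0 0 0.6;0 0.02 -4.5 0 0 0 0.6'
```

```text
time: 30.75
eef_pos: [0.4546, 0.3228, 0.0451]
tcp_rot: [0.98, 0.198, 0.001, -0.001]
force: [0.5, -0.2, -0.2]
gripper_width: 0.599
grip_force: 0.0
```

```bash
python3 -m jog '0 -0.04 -0.2 0 0 0 0.6;0 -0.04 -0.27 0 0 0 0.4;0 -0.04 -0.27 0 0 0 0.05;0 -0.04 -0.27 0 0 0 0.05;0 -0.04 -0.27 0 0 0 0.05;0 -0.04 -0.27 0 0 0 0.05;0 -0.04 -0.27 0 0 0 0.05;0 -0.04 -0.27 0 0 0 0.05;0 -0.04 -0.27 0 0 0 0.05' 20; python3 -m jog '0 0 0.2 0 0 0 0.05;0 0 0.5 0 0 0 0.05;0 0 1 0 0 0 0.05;0 0 1.6 0 0 0 0.05;0 0 2.2 0 0 0 0.05;0 0 2.8 0 0 0 0.05;0 0 3.4 0 0 0 0.05;0 0 3.8 0 0 0 0.05;0 0 4 0 0 0 0.05;0 0 4 0 0 0 0.05;0 0 4 0 0 0 0.05'
python3 - <<'E'
from fit import *
for n in ['top','side']:
    c=cap(n,'l_'+n); P=c['P']
    q=P[near(P,(.455,.321),.09,.155,.18)]; print(n,'lid',len(q),rect(q) if len(q)>4 else '', np.percentile(q[:,2],[5,50,95]))
E
```

```text
time: 31.65
eef_pos: [0.4539, 0.3209, 0.0331]
tcp_rot: [0.98, 0.198, 0.0, -0.0]
force: [0.1, 0.3, 1.6]
gripper_width: 0.201
grip_force: 20.0
time: 32.75
eef_pos: [0.4533, 0.3208, 0.1924]
tcp_rot: [0.98, 0.198, -0.0, 0.0]
force: [-0.4, 0.7, -1.9]
gripper_width: 0.204
grip_force: 20.0
top lid 1339 (array([456.3, 321.4]), array([142.2,  73.2]), 22.9) [0.1658068  0.16820906 0.17050511]
side lid 508 (array([456.9, 321.2]), array([147.5,  76.8]), 21.8) [0.16372212 0.16671206 0.17451617]
```

View pics/l_side.png

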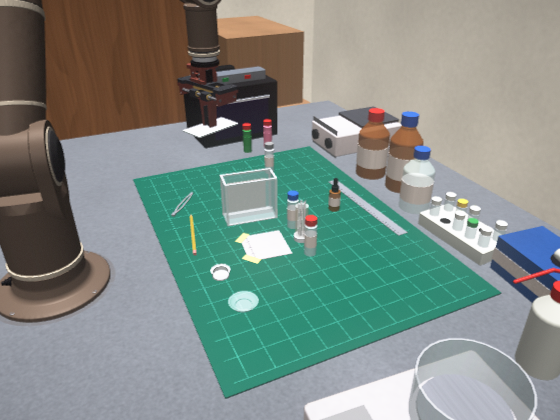

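```bash
python3 -m jog '0 -0.4 0 0 0 -0.6 0.05;0.1 -1 0 0 0 -1.2 0.05;0.1 -1.7 0 0 0 -1.8 0.05;0.2 -2.5 0 0 0 -2.5 0.05;0.2 -3.3 0 0 0 -3.2 0.05;0.3 -4.1 0 0 0 -4 0.05;0.3 -4.9 0 0 0 -4.8 0.05;0.35 -5.6 0 0 0 -5.5 0.05;0.39 -6 0 0 0 -5.98 0.05;0.39 -6.11 0 0 0 -5.98 0.05;0.39 -6.11 0 0 0 -5.98 0.05;0.39 -6.11 0 0 0 -5.98 0.05'
python3 -m jog '0 0 -0.2 0 0 0 0.05;0 0 -0.4 0 0 0 0.05;0 0 -0.6 0 0 0 0.05;0 0 -0.75 0 0 0 0.05;0 0 -0.85 0 0 0 0.05;0 0 -0.85 0 0 0 0.05;0 0 -0.85 0 0 0 0.05'
python3 - <<'E'
from fit import *
print(robot.state()['eef_pos'])
for n in ['top','side']:
    c=cap(n,'p_'+n); P=c['P']
    q=P[near(P,(.47,.076),.09,.127,.14)]; print(n,'lid',len(q),rect(q) if len(q)>4 else '', np.percentile(q[:,2],[5,50,95]))
E
```

```text
time: 34.05
eef_pos: [0.4694, 0.0773, 0.1929]
tcp_rot: [0.998, -0.06, -0.0, -0.0]
force: [0.6, 0.4, -1.1]
gripper_width: 0.198
grip_force: 20.0
time: 34.75
eef_pos: [0.4695, 0.0763, 0.1591]
tcp_rot: [0.998, -0.061, 0.0, 0.0]
force: [-0.1, -0.3, -1.1]
gripper_width: 0.198
grip_force: 20.0
[0.46951485 0.07625746 0.15909122]Traceback (most recent call last):
  File "<stdin>", line 5, in <module>
    return _quantile_unchecked(
        a, q, axis, out, overwrite_input, method, keepdims, weights)
    return _ureduce(a,
                    func=_quantile_ureduce_func,
    ...<5 lines>...
                    overwrite_input=overwrite_input,
                    method=method)
    r = func(a, **kwargs)
    result = _quantile(arr,
                       quantiles=q,
    ...<2 lines>...
                       out=out,
                       weights=wgt)
    slices_having_nans = np.isnan(arr[-1, ...])
                                  ~~~^^^^^^^^^
IndexError: index -1 is out of bounds for axis 0 with size 0
```

```bash
python3 - <<'E'
from fit import *
c=cap('side'); P=c['P']
q=P[near(P,(.47,.076),.09,.127,.145)]; print('lid',len(q),rect(q),np.percentile(q[:,2],[5,50,95]))
q=P[near(P,(.47,.076),.09,.113,.1225)]; print('tank',len(q),rect(q))
cv2.imwrite('pics/z.png',cv2.resize(c['image'][100:260,150:350,::-1],(800,640))[:600])
E
```

```text
lid 779 (array([471.3,  74. ]), array([ 79.1, 142.6]), 84.1) [0.13098011 0.13383441 0.13616439]
tank 161 (array([469.4,  72.6]), array([ 62. , 131.1]), 82.7)
```

View pics/z.png

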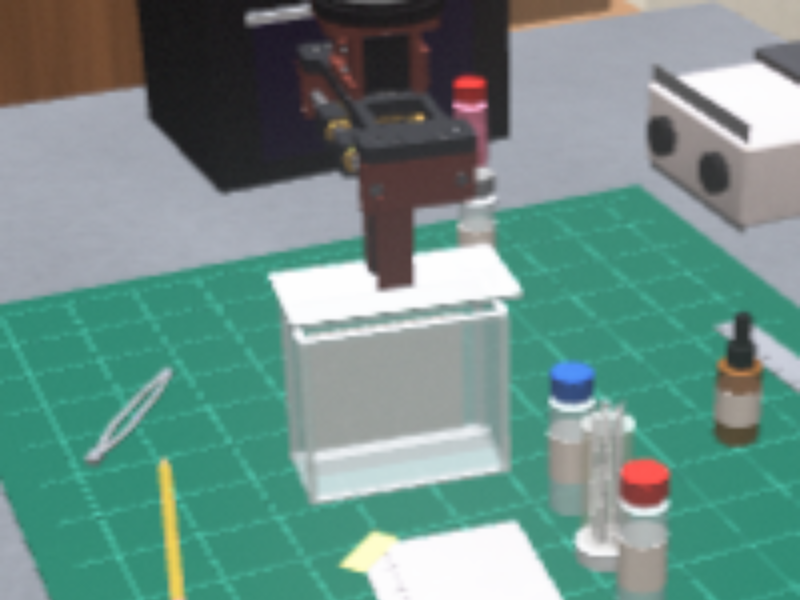

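The lid hangs level and square at about (395,285), just above the rim. Lowering it gently.

```bash
python3 -m jog '0 0 -0.05 0 0 0 0.05;0 0 -0.1 0 0 0 0.05;0 0 -0.14 0 0 0 0.05;0 0 -0.17 0 0 0 0.05;0 0 -0.2 0 0 0 0.05;0 0 -0.22 0 0 0 0.05;0 0 -0.22 0 0 0 0.05;0 0 -0.22 0 0 0 0.05'
```

```text
time: 35.65
eef_pos: [0.4694, 0.0764, 0.1503]
tcp_rot: [0.998, -0.061, -0.0, 0.0]
force: [0.4, 0.3, -1.6]
gripper_width: 0.197
grip_force: 20.0
```

```bash
python3 -m jog '0 0 -0.01 0 0 0 0.05;0 0 -0.02 0 0 0 0.05;0 0 -0.03 0 0 0 0.05;0 0 -0.03 0 0 0 0.05;0 0 -0.03 0 0 0 0.05'
```

```text
time: 36.15
eef_pos: [0.4694, 0.0764, 0.1491]
tcp_rot: [0.998, -0.061, 0.0, 0.0]
force: [0.2, -0.5, -1.5]
gripper_width: 0.198
grip_force: 20.0
```

```bash
python3 -m jog '0 0 -0.01 0 0 0 0.05;0 0 -0.02 0 0 0 0.05;0 0 -0.03 0 0 0 0.05;0 0 -0.03 0 0 0 0.05;0 0 -0.03 0 0 0 0.05'
```

```text
time: 36.65
eef_pos: [0.4694, 0.0765, 0.1481]
tcp_rot: [0.998, -0.061, -0.0, -0.0]
force: [-2.8, 0.1, 5.4]
gripper_width: 0.197
grip_force: 20.0
```

Contact made; releasing and withdrawing.

```bash
python3 -m jog '0 0 0 0 0 0 0.05;0 0 0.01 0 0 0 0.24;0 0 0.01 0 0 0 0.28;0 0 0.01 0 0 0 0.6;0 0 0.01 0 0 0 0.6;0 0 0.01 0 0 0 0.6;0 0 1 0 0 0 0.6;0 0 2 0 0 0 0.8;0 0 3 0 0 0 1;0 0 3 0 0 0 1' 3
python3 -m jog '-1 6 0 0 0 0 1;-1 6 0 0 0 0 1;-1 6 0 0 0 0 1;-1 6 0 0 0 0 1;-1 6 0 0 0 0 1;-1 6 0 0 0 0 1;-1 6 0 0 0 0 1;-1 6 0 0 0 0 1;-1 6 0 0 0 0 1;-1 6 0 0 0 0 1'
python3 - <<'E'
from fit import *
for n in ['top','side']:
    c=cap(n,'e_'+n); P=c['P']
    q=P[near(P,(.47,.076),.09,.115,.13)]; print(n,'lid',len(q),rect(q),np.percentile(q[:,2],[5,50,95]))
    for nm,ce in dict(blue=(.5505,-.0148),cap=(.543,-.074),red=(.536,-.133),grey=(.62,.29),amber=(.685,.015)).items():
        q=P[near(P,ce,.03,.088,.113)]; print(n,nm,len(q),np.round((q.min(0)+q.max(0))/2,4) if len(q) else '')
a,b=[cv2.imread(f'pics/e_{n}.png') for n in ('top','side')]
cv2.imwrite('pics/end.png',np.vstack([cv2.resize(a[100:320,120:500],(690,400))[:300],np.zeros((0,690,3),np.uint8),cv2.resize(b[120:280,160:420],(690,425))[:300]]))
E
```

```text
time: 37.65
eef_pos: [0.4718, 0.0763, 0.2717]
tcp_rot: [0.998, -0.061, 0.003, -0.001]
force: [-0.1, -0.1, -0.6]
gripper_width: 0.834
grip_force: 0.0
time: 38.65
eef_pos: [0.4298, 0.3153, 0.268]
tcp_rot: [0.998, -0.062, -0.0, -0.0]
force: [-0.1, -0.4, -0.0]
gripper_width: 1.001
grip_force: 0.0
top lid 2214 (array([473. ,  75.7]), array([ 71.9, 142.2]), 83.1) [0.12153291 0.12381422 0.12619026]
top blue 119 [ 0.5503 -0.0134  0.0955]
top cap 147 [ 0.5448 -0.0723  0.1   ]
top red 122 [ 0.5367 -0.133   0.0955]
top grey 121 [0.6205 0.2915 0.0953]
top amber 23 [0.6852 0.0156 0.0926]
side lid 813 (array([471.8,  76.2]), array([ 79.2, 142. ]), 83.0) [0.11965648 0.12268762 0.12463547]
side blue 84 [ 0.5476 -0.0159  0.094 ]
side cap 117 [ 0.5435 -0.0751  0.0981]
side red 103 [ 0.5346 -0.1353  0.0941]
side grey 51 [0.6191 0.2886 0.0947]
side amber 16 [0.6844 0.0143 0.0916]
```

View pics/end.png

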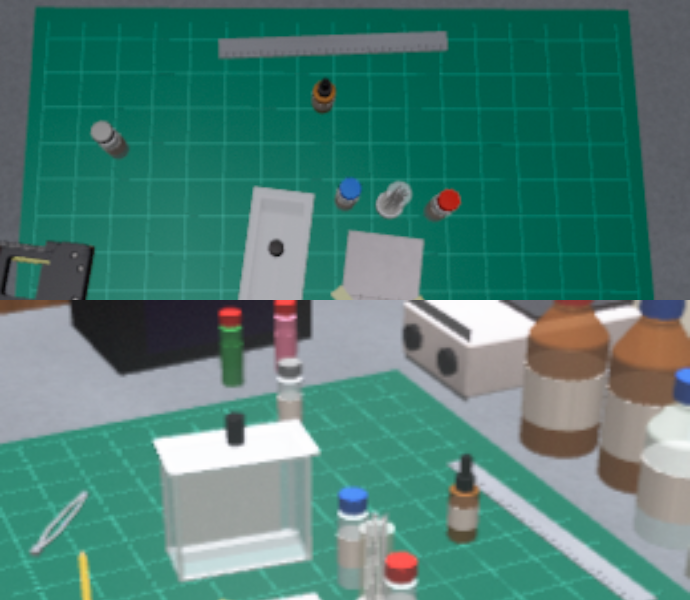

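The lid covers the tank at (235,450) lower half, and the row is straight behind the plate at (348,192), (394,200) and (442,205) upper half. Everything is upright.

```bash
python3 -c "
from cell import robot
print(robot.job_done())"
```

```text
the job is handed in; nothing more can be done
None
```

The job is done and handed in at about 39 s: the vials and capillary tube stand in a row behind the plate, the tank stands to its left with the lid covering it, and the last pictures show everything upright, within about 2–3 mm of target.

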